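Lay out the microinjection kit tray

TASK

Make up the microinjection kit in the pale tray: the culture dish with the orange dot goes on the plinth between the four yellow pins, the grey insert ring over the spindle, the capillary box flat in the long cradle, and the black-capped oil bottle upright in the flared cup, each fully seated. Set each one down rather than dropping it, keep the dish and the bottle level so that nothing spills, and leave the blue-dot dish and the blue-capped bottle where they stand.

Things in the scene. Friction and masses are not known exactly. Their poses are not given: they have to be found in the camera images.
- sample_dish: The dish that belongs in the kit: lidded clear culture dish with pink medium and an ORANGE dot label (16 mm) on its lid. Round, lid 58 mm across (from 6 to 15 mm up), base 54 mm across, 15 mm high, 18 to 25 g. Origin: centre of its underside, z up. Grasp across the lid's rim.
- insert_ring: Grey stage insert ring lying flat: 52 mm outside, hole 22 mm (21 mm clear), 8 mm thick, about 50 g. Origin: centre of its underside, z up. Thin: take it across its outside with the very fingertips, close to the bench.
- oil_bottle: The bottle that belongs in the kit: the smaller, white bottle with a BLACK cap and a brown-banded label, standing. Body 42 mm across up to 76 mm, cap 27 mm across to 88 mm high, about 0.1 to 0.17 kg. Origin: centre of its underside, z up. Grasp its body.
- capillary_box: Flat pale box with a clear cover: 30 mm (x) x 85 mm (y) x 19 mm, firm to 16 mm up, about 50 g. Origin: centre of its underside, y along its length, z up. Grasp across the 30 mm.
- dish_nest: white round plinth 48 mm across, top 10 mm above the origin, between four yellow tapered pins at x, y = +-28 mm (12 mm thick at the foot, 4 at the top, 24 mm above the origin). The dish sits on it; fingers fit between the pins on the +-y sides. Fixed in the tray on a grey 80 x 118 x 4 mm plate, long side along y. Origin: centre of the plate's underside, 2 mm above the bench.
- ring_nest: Ring nest: white round plinth 42 mm across, top 14 mm above the origin, with a yellow tapered spindle (15 mm thick at the foot, 5 at its top 36 mm above the origin). The ring goes over it, flat on the plinth. Fixed in the tray on a grey 80 x 118 x 4 mm plate, long side along y. Origin: centre of the plate's underside, 2 mm above the bench.
- bottle_nest: Bottle nest: white flared round cup, 49 mm inside at its floor and 65 mm at its mouth; floor 8 mm, mouth 32 mm above the origin. The bottle stands on its floor. Tray rim: 20 mm above the bench; nests 83 mm apart along x, 122 along y. Fixed in the tray on a grey 80 x 118 x 4 mm plate, long side along y. Origin: centre of the plate's underside, 2 mm above the bench.
- box_nest: Box nest: white raised cradle, floor 45 x 100 mm (long along y), 22 mm above the origin, sloping lips all round to 5.5 mm above the floor. The box lies flat, length along y, either way round; keep the fingertips above the lips. Fixed in the tray on a grey 80 x 118 x 4 mm plate, long side along y. Origin: centre of the plate's underside, 2 mm above the bench.
- spare_dish: Look-alike that stays: same dish as sample_dish, but with a BLUE dot label on its lid. 58 mm across, 15 mm high. Origin: centre of its underside.
- media_bottle: Look-alike that stays: the larger white bottle with a BLUE cap and blue-banded label, standing, 48 mm across, 105 mm high. Origin: centre of its underside.
Mind the look-alikes: they are no part of the job. Leave any green or red look-alike of the media_bottle alone.

How it is judged:
At the end, for the whole second after the job is handed in: Dish, ring and oil bottle within 10 mm of the middle of their nests, capillary box within 12 mm and 0.25 rad; all within 4 mm of full depth, level within 0.12 rad, released, at rest; blue-dot dish and blue-capped bottle upright, within 20 mm of where they stood (horizontal distance between sample_dish and dish_nest below 0.01 m and z of sample_dish in the frame of dish_nest between 0.006 and 0.014 m and angle between each of sample_dish, insert_ring, oil_bottle, capillary_box, spare_dish, media_bottle's own z axis and vertical below 0.12 rad and linear speed of each of sample_dish, insert_ring, oil_bottle, capillary_box below 0.02 m/s and angular speed of each of sample_dish, insert_ring, oil_bottle, capillary_box below 0.3 rad/s and contact force between the fingers and sample_dish below 0.05 N and horizontal distance between insert_ring and ring_nest below 0.01 m and z of insert_ring in the frame of ring_nest between 0.01 and 0.018 m and contact force between the fingers and insert_ring below 0.05 N and horizontal distance between oil_bottle and bottle_nest below 0.01 m and z of oil_bottle in the frame of bottle_nest between 0.004 and 0.012 m and contact force between the fingers and oil_bottle below 0.05 N and horizontal distance between capillary_box and box_nest below 0.012 m and z of capillary_box in the frame of box_nest between 0.018 and 0.026 m and contact force between the fingers and capillary_box below 0.05 N and angle between the y axis of capillary_box and the y axis of box_nest, either way round below 0.25 rad and distance of each of spare_dish, media_bottle from where it was at the start of the episode below 0.02 m); the robot touches nothing.
It fails at once if the blue-dot dish or the blue-capped bottle is pushed more than 20 mm from where it stood, or tipped (distance of any of spare_dish, media_bottle from where it was at the start of the episode above 0.02 m or angle between any of spare_dish, media_bottle's own z axis and vertical above 0.35 rad).
It fails at once if the orange-dot dish or the oil bottle is tipped more than 35 degrees (angle between any of sample_dish, oil_bottle's own z axis and vertical above 0.61 rad).
It fails at once if a thing of the kit is let go in the air (its underside more than 60 mm above the bench) ((height (world z) of sample_dish above 0.06 m and contact force between the fingers and sample_dish below 0.02 N) or (height (world z) of insert_ring above 0.06 m and contact force between the fingers and insert_ring below 0.02 N) or (height (world z) of oil_bottle above 0.06 m and contact force between the fingers and oil_bottle below 0.02 N) or (height (world z) of capillary_box above 0.06 m and contact force between the fingers and capillary_box below 0.02 N)).
It also fails if it takes over 104 s, if anything falls off the work surface, if the arm or the gripper's body presses on something with over 40 N, if the wrist force passes 120 N, or if a joint passes its speed limit or range.

ROBOT

A 6-joint arm with a two-finger parallel gripper is mounted at the origin on a cart in front of the work surface, level with it; the furniture and walls round the work are solid. World frame = base frame: x ahead of the robot, y to its left, z up, the work surface at z = 0. Lengths are in m, angles in rad, forces in N, time in s.
With the tool pointing down it reaches from about 0.35 to 0.925 m from the base axis. Payload 6.4 kg.
Tool frame: the origin (TCP) lies at the very end of the fingers, on their centre line; the grasp point (between the pads) lies 19 mm behind it; z points along the fingers, y is the line along which they close (so a half turn about z gives the same grasp; the last joint's range is limited). The gripper opens to 85 mm and grips with 20 to 120 N. Pads are 22 mm wide; open, the fingers measure 114 mm over their backs; the gripper's body (76 mm by 85 mm) begins 54 mm behind the grasp point. The pads swing forward as they close: fully open they stand 13 mm farther back than shut.
Start: joints at [-1.373, 0.245, 1.558, -0, 1.339, -0.174], TCP at [0.236, -0.606, 0.231] pointing down, gripper open.
Joint ranges: [-3.13, 3.13], [-1.02, 2.26], [0.13, 2.54], [-0.95, 4.09], [0.21, 2.88], [-2.74, 2.74]. Speed limits (rad/s): [2.57, 2.57, 3.14, 3.14, 3.14, 3.14].

INTERFACE

Orientations are given as a rotation vector (axis times angle).
In Python, from plant import * gives the robot as it stands.
- The arm moves only by the shell command python3 -m crank 'ROWS' [FORCE]. ROWS is JSON, a list that holds one entry, the list of rows, each a list of 7 numbers: the shift along the tool's x, y, z in m, then the turn, a rotation vector about the tool's x, y, z in degrees, then the finger opening in m, from 0 to 0.0854. A call has 1 to 5 rows; each row shifts and turns the commanded pose from where the row before left it, along the tool's axes as they then stand; what a row does not reach is not made up. A row lasts 1/12 s, in which the tool goes at most 41.7 mm and 7.16 degrees, less where a joint would pass 70% of its speed; a pose out of reach is approached as far as the arm can. A call with a gripper value outside its range is refused whole. The fingers move at their own pace and stop on an object; FORCE is the grip in N (left out, the last holds). Time passes only in rows, so rows that do not move let the fingers close. It gives the time, the measured TCP pose, the force, the opening and the grip force at its end, in the units of the state.
- get_state(): the state, without advancing time (a new reading comes with each control period).
- get_image(name): name is "side" or "top"; returns a dict with "image" (400x640x3 uint8, red, green, blue), "z_map" (400x640 float32, m along the optical axis (not along the pixel's ray), 0 where there is no reading), "fx", "fy", "cx", "cy" (pixels), "extrinsics" (4x4, takes a point from camera to world coordinates). Camera axes: x right, y down, z forward; pixel columns grow to the right and rows downward; lengths in m; the calibration is good to about 2 mm. A picture is of the moment at which its call begins.
- finish_job(): hands the job in; it is judged then, once.
The state is a dict: "time_s": time; "qpos": joint angles; "joint_velocities": joint speeds; "effort": joint torques, N m; "tcp_pos": TCP position; "tcp_rot": TCP orientation; "wrist_force": force on the tool from outside, world axes, zero at the start; "wrist_torque": the same for the moment, N m; "finger_gap": finger opening in m; "grip_force": force on a finger pad.
Only numpy, scipy, OpenCV 4.12 (cv2) and the standard library are available. Lean on these libraries where they do the work, as an engineer would, in place of code of your own. Each camera call takes 0.05 s, during which the arm holds its last target. There are 200 camera calls.

## Working session

There is one attempt and no reset: what is moved stays moved. The work goes in short steps, Python scripts to look and compute and a shell command to move; the robot and the scene stay as the last step left them, time stands still between calls to the robot, and variables do not carry over. Pictures are saved under pics/ and viewed, at most 14 in all, crops included, and the job is handed in when it is done.

```bash
ls; mkdir -p pics; python3 - <<'E'
from plant import *
import cv2,numpy as np
s=get_state();print(s)
for n in("side","top"):
    d=get_image(n);cv2.imwrite(f"pics/{n}0.png",d["image"][:,:,::-1]);np.savez(f"{n}0.npz",**d)
    print(n,d["fx"],d["cx"],d["cy"],d["extrinsics"])
E
```

```text
pics
{'time_s': 0.0, 'qpos': array([-1.37311839e+00,  2.45818933e-01,  1.55900314e+00,  4.09629878e-05,
        1.33870926e+00, -1.74071096e-01]), 'joint_velocities': array([-5.07081088e-04, -9.93818135e-05,  2.03646097e-04, -8.56652175e-04,
        1.60153222e-04,  2.92859637e-04]), 'effort': array([-1.64585081e-04, -4.29507208e+01, -3.26126504e+01, -1.83395523e-04,
        5.37605883e-03, -6.05564580e-06]), 'tcp_pos': array([ 0.23603188, -0.6050372 ,  0.23018307]), 'tcp_rot': array([-3.08557589e+00, -5.80212416e-01, -2.66404778e-05]), 'wrist_force': array([-0.34362745,  0.87439011, -0.15292075]), 'wrist_torque': array([-0.03919021, -0.04124663, -0.02371155]), 'grip_force': 0.0, 'finger_gap': 0.08539065288607883}
side 418.7616045835696 318.37849116126193 200.78440467383584 [[ 0.99968697  0.01317789  0.02126757  0.54350964]
 [-0.01491171 -0.3687447   0.9294111  -0.9751943 ]
 [ 0.02008998 -0.9294373  -0.36843276  0.41254912]
 [ 0.          0.          0.          1.        ]]
top 404.3315928933719 321.4809970487523 201.0616170582088 [[ 0.00764844 -0.99828363  0.05806291  0.51354636]
 [-0.99945058 -0.00950417 -0.03175219  0.02473354]
 [ 0.03224953 -0.05778815 -0.99780785  0.91364155]
 [ 0.          0.          0.          1.        ]]
```

View pics/side0.png

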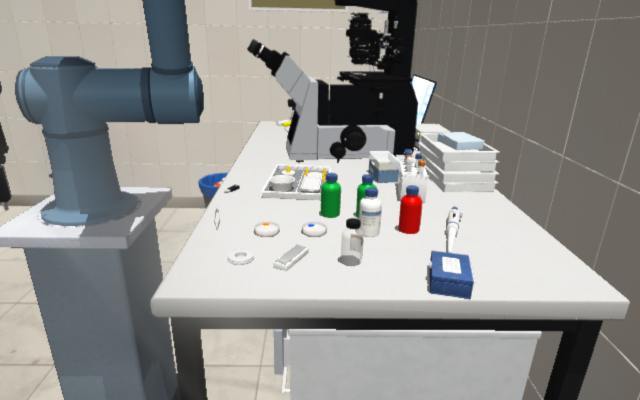

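View pics/top0.png

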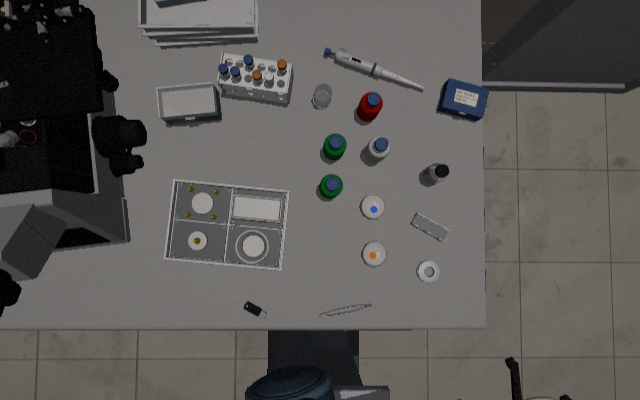

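Top view candidates:
- **Dishes:** orange-dot at (374,255), blue-dot at (373,207).
- **Bottles:** black cap at (440,172). The others are white with blue cap (378,149), green (334,147) and (330,186), and red (370,106).
- **Ring and box:** ring at (428,271), box at (430,227).
- **Look-alikes for these:** the other white boxes at the back and the glass at (322,96).
- **Nests:** dish (203,203), ring (198,241), bottle cup (253,246), box cradle (257,208).

I choose the orange-dot dish, the black-capped bottle, the ring and the box, and will check them in a crop.

```bash
cat > h.py <<'E'
from plant import *
import numpy as np,cv2
from scipy.spatial.transform import Rotation as R
def cloud(d):
    v,u=np.mgrid[0:400,0:640];z=d["z_map"].astype(float)
    p=np.stack([(u-d["cx"])/d["fx"]*z,(v-d["cy"])/d["fy"]*z,z],-1)
    E=d["extrinsics"];w=p@E[:3,:3].T+E[:3,3];w[z==0]=np.nan;return w
def ray(d,u,v,z):
    E=d["extrinsics"];r=E[:3,:3]@np.array([(u-d["cx"])/d["fx"],(v-d["cy"])/d["fy"],1]);return E[:3,3]+r*(z-E[2,3])/r[2]
def proj(d,p):
    E=d["extrinsics"];c=E[:3,:3].T@(np.array(p)-E[:3,3]);return d["cx"]+d["fx"]*c[0]/c[2],d["cy"]+d["fy"]*c[1]/c[2]
E
cat > m.py <<'E'
from h import *
t=np.load("top0.npz");s=np.load("side0.npz");T=cloud(t);S=cloud(s)
seeds=dict(dish=(374,255,.04,.010,.03),bdish=(373,207,.04,.010,.03),ring=(428,271,.04,.005,.03),box=(430,227,.055,.012,.03),oil=(440,172,.03,.08,.12),oilbody=(437,174,.04,.03,.12),media=(378,149,.03,.095,.13),
 dn=(203,203,.04,.009,.016),rn=(198,241,.03,.012,.02),spin=(198,241,.02,.028,.05),cup=(253,246,.045,.028,.04),cupfl=(253,246,.03,.006,.016),boxn=(257,208,.07,.021,.035))
for k,(u,v,r,a,b) in seeds.items():
    c=T[v,u]
    for nm,C in(("top",T),("side",S)):
        m=(np.hypot(C[...,0]-c[0],C[...,1]-c[1])<r)&(C[...,2]>a)&(C[...,2]<b)
        p=C[m]
        if len(p)<4: print(k,nm,len(p));continue
        q=(p[:,:2]*1000).astype(np.float32)
        (cx,cy),rr=cv2.minEnclosingCircle(q);mr=cv2.minAreaRect(q)
        print(k,nm,len(p),"circ %.0f %.0f r%.0f"%(cx,cy,rr),"rect (%.0f %.0f) %.0fx%.0f a%.0f"%(*mr[0],*mr[1],mr[2]),"z med %.1f p95 %.1f"%(np.median(p[:,2])*1e3,np.percentile(p[:,2],95)*1e3))
b=T[300:320,330:450:9,2];print("bench",np.nanmedian(T[285:295,300:460,2]),np.nanmedian(S[285:295,250:400,2]))
a=t["image"][150:285,310:470,::-1];c=t["image"][170:280,150:310,::-1]
cv2.imwrite("pics/crop1.png",np.vstack([cv2.resize(a,None,fx=3,fy=2.5*1.0,interpolation=2),cv2.resize(c,None,fx=3,fy=2.3,interpolation=2)])[:600])
E
python3 m.py
```

```text
dish top 543 circ 449 -124 r29 rect (449 -124) 56x57 a45 z med 16.1 p95 18.8
dish side 278 circ 450 -125 r31 rect (449 -126) 57x57 a41 z med 15.3 p95 16.5
bdish top 528 circ 555 -120 r29 rect (555 -120) 56x57 a1 z med 16.1 p95 18.5
bdish side 269 circ 555 -121 r31 rect (554 -122) 61x54 a88 z med 15.1 p95 16.6
ring top 320 circ 407 -247 r29 rect (409 -244) 49x51 a14 z med 9.1 p95 11.3
ring side 242 circ 409 -247 r26 rect (410 -247) 48x49 a4 z med 8.2 p95 9.4
box top 497 circ 510 -250 r44 rect (510 -249) 85x30 a61 z med 16.8 p95 19.5
box side 362 circ 511 -251 r45 rect (510 -251) 88x29 a61 z med 16.2 p95 17.8
oil top 149 circ 627 -252 r14 rect (627 -251) 27x26 a90 z med 88.4 p95 90.8
oil side 124 circ 626 -254 r14 rect (626 -255) 25x27 a90 z med 87.2 p95 88.7
oilbody top 0
oilbody side 0
media top 153 circ 678 -122 r14 rect (678 -121) 27x26 a51 z med 105.5 p95 107.9
media side 96 circ 677 -124 r15 rect (677 -125) 27x26 a86 z med 103.5 p95 105.7
dn top 458 circ 559 258 r40 rect (560 257) 73x75 a3 z med 12.8 p95 15.4
dn side 66 circ 559 258 r39 rect (559 260) 57x57 a82 z med 12.7 p95 15.0
rn top 251 circ 476 264 r25 rect (476 268) 41x41 a40 z med 17.5 p95 19.6
rn side 56 circ 475 266 r22 rect (475 264) 38x38 a88 z med 15.9 p95 18.4
spin top 20 circ 476 267 r5 rect (477 267) 9x8 a35 z med 33.2 p95 39.8
spin side 9 circ 477 262 r5 rect (476 262) 6x10 a4 z med 32.8 p95 37.6
cup top 306 circ 465 147 r36 rect (465 147) 70x70 a45 z med 34.0 p95 37.1
cup side 128 circ 464 145 r37 rect (464 145) 70x71 a4 z med 31.7 p95 34.9
cupfl top 393 circ 465 147 r25 rect (465 148) 48x47 a1 z med 11.2 p95 14.0
cupfl side 54 circ 466 145 r29 rect (466 141) 49x52 a62 z med 11.2 p95 15.6
boxn top 1365 circ 548 137 r69 rect (538 134) 122x112 a85 z med 25.7 p95 31.5
boxn side 328 circ 544 134 r67 rect (529 131) 125x92 a88 z med 25.1 p95 31.2
bench 0.0009317723427852975 0.00033124350217550447
```

View pics/crop1.png

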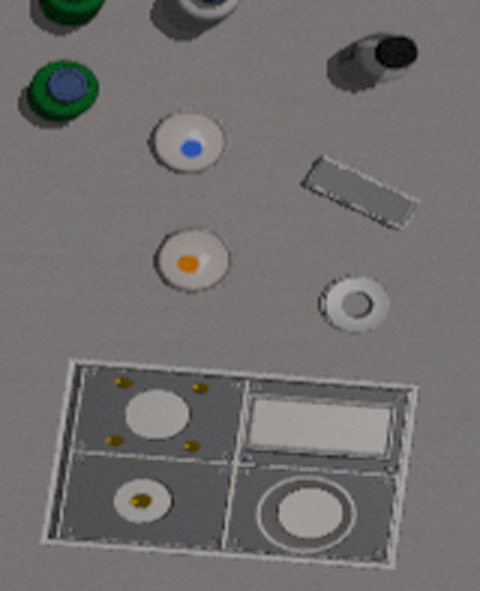

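The crop confirms the choices: orange dot at crop (188,264), black-cap bottle (397,52), ring (357,304), box (360,192). Heights from the two views agree with the text: dish 15, ring 8, box 16, bottle 88, plinth 12 and cup mouth 33 mm above the bench. The tray yaw is about -5°.

```bash
cat > to.py <<'E'
import sys
from h import *
# usage: to.py x y z psi(deg) [n] -> rows in tool axes from measured pose (z-turn first)
x,y,z,psi=map(float,sys.argv[1:5]);s=get_state()
M=R.from_rotvec(s["tcp_rot"]).as_matrix();cur=np.degrees(np.arctan2(M[1,0],M[0,0]))
a=np.radians(psi);X=np.array([np.cos(a),np.sin(a),0]);Y=np.array([np.sin(a),-np.cos(a),0])
d=np.array([x,y,z])/1000-s["tcp_pos"]
print("t %.2f tcp %s psi %.2f turn %.2f | after turn dx %.1f dy %.1f dz %.1f | F %s gap %.4f grip %.1f"%(s["time_s"],np.round(s["tcp_pos"]*1e3,1),cur,cur-psi,d@X*1e3,d@Y*1e3,-d[2]*1e3,np.round(s["wrist_force"],1),s["finger_gap"],s["grip_force"]), "tilt",np.round(M[:2,2],4))
E
python3 -m crank '[[[0,0,0,0,0,5.25,0.0854],[0,0,0,0,0,5.25,0.0854],[0,0,0,0,0,5.25,0.0854],[0,0,0,0,0,5.25,0.0854],[0,0,0,0,0,5.25,0.0854]]]' 30
python3 -m crank '[[[0.01135,-0.0332,0.0067,0,0,0,0.0854],[0.01135,-0.0332,0.0067,0,0,0,0.0854],[0.01135,-0.0332,0.0067,0,0,0,0.0854],[0.01135,-0.0332,0.0067,0,0,0,0.0854],[0.01135,-0.0332,0.0067,0,0,0,0.0854]]]'
python3 to.py 449 -124.5 130 -5
```

```text
time_s: 0.52
tcp_pos: [0.2361, -0.6053, 0.2306]
tcp_rot: [-3.137, 0.143, 0.0]
wrist_force: [-0.0, -0.5, 0.0]
finger_gap: 0.0854
grip_force: 0.0
time_s: 0.93
tcp_pos: [0.3072, -0.4432, 0.1969]
tcp_rot: [-3.138, 0.136, 0.001]
wrist_force: [0.6, -0.5, -0.0]
finger_gap: 0.0855
grip_force: 0.0
t 0.93 tcp [ 307.2 -443.2  196.9] psi -4.98 turn 0.02 | after turn dx 113.5 dy -329.9 dz 66.9 | F [ 0.6 -0.5 -0. ] gap 0.0855 grip 0.0 tilt [-0.0003  0.0009]
```

```bash
for i in 1 2; do :; done
python3 -m crank '[[[0.01135,-0.033,0.0067,0,0,0,0.0854],[0.01135,-0.033,0.0067,0,0,0,0.0854],[0.01135,-0.033,0.0067,0,0,0,0.0854],[0.01135,-0.033,0.0067,0,0,0,0.0854],[0.01135,-0.033,0.0067,0,0,0,0.0854]]]' >/dev/null
python3 -m crank '[[[0.01135,-0.033,0.0067,0,0,0,0.0854],[0.01135,-0.033,0.0067,0,0,0,0.0854],[0.01135,-0.033,0.0067,0,0,0,0.0854],[0.01135,-0.033,0.0067,0,0,0,0.0854],[0,0,0,0,0,0,0.0854]]]' >/dev/null
python3 to.py 449.5 -125 20 -5
```

```text
t 1.77 tcp [ 434.4 -152.7  135.5] psi -4.62 turn 0.38 | after turn dx 12.7 dy -29.0 dz 115.5 | F [-0.5 -0.7 -0.3] gap 0.0854 grip 0.0 tilt [-0.0027  0.0036]
```

```bash
python3 -m crank '[[[0.0127,-0.029,0.02,0,0,0,0.08],[0,0,0.025,0,0,0,0.08],[0,0,0.03,0,0,0,0.08],[0,0,0.02,0,0,0,0.08],[0,0,0,0,0,0,0.08]]]' >/dev/null
python3 to.py 449.5 -125 0 -5
```

```text
t 2.18 tcp [ 446.  -128.4   38.2] psi -4.94 turn 0.06 | after turn dx 3.1 dy -3.7 dz 38.2 | F [-0.4  0.2 -0.6] gap 0.0801 grip 0.0 tilt [-0.0082  0.0046]
```

```bash
python3 -m crank '[[[0.002,-0.003,0.01,0,0,0,0.07],[0.001,0,0.01,0,0,0,0.07],[0,0,0.008,0,0,0,0.07],[0,0,0,0,0,0,0.07],[0,0,0,0,0,0,0.07]]]' >/dev/null
python3 to.py 449.5 -125 -3 -5
```

```text
t 2.60 tcp [ 452.8 -127.6   14.5] psi -4.95 turn 0.05 | after turn dx -3.5 dy -2.3 dz 17.5 | F [-0.7 -0.2  0.9] gap 0.0700 grip 0.0 tilt [-0.0001  0.    ]
```

```bash
python3 -m crank '[[[-0.0035,-0.002,0.005,0,0,0,0.07],[0,0,0.004,0,0,0,0.07],[0,0,0,0,0,0,0.07],[0,0,0,0,0,0,0.07]]]' >/dev/null
python3 to.py 449.5 -125 -3 -5
python3 - <<'E'
from h import *
d=get_image("side");cv2.imwrite("pics/s1.png",cv2.resize(d["image"][170:270,200:360,::-1],None,fx=5,fy=5))
E
```

```text
t 2.93 tcp [ 449.3 -125.1    5.4] psi -4.94 turn 0.06 | after turn dx 0.2 dy -0.1 dz 8.4 | F [ 0.9 -0.4 -0.2] gap 0.0700 grip 0.0 tilt [-0.0003  0.0002]
```

View pics/s1.png

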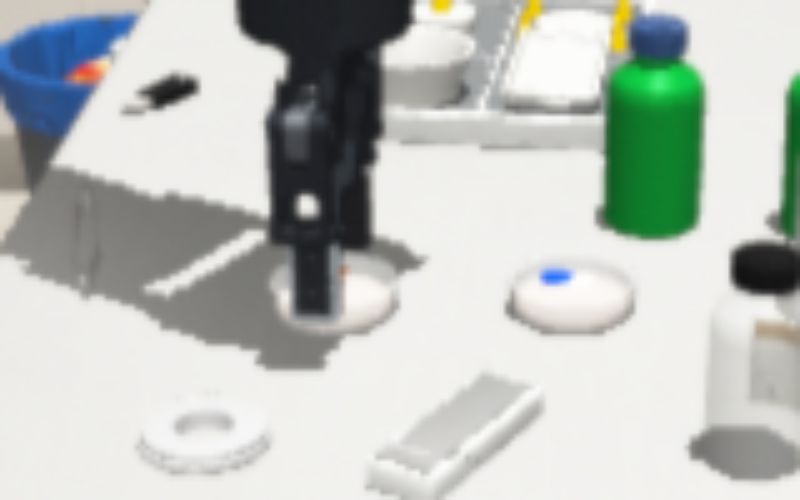

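The side crop shows the near finger at (318,315), straddling the orange-dot dish (337,300), with the tip a little above the bench. I lower it and close.

```bash
python3 -m crank '[[[0.001,0,0.003,0,0,0,0.07],[0,0,0.003,0,0,0,0.07],[0,0,0.001,0,0,0,0.07],[0,0,0,0,0,0,0.07],[0,0,0,0,0,0,0.07]]]' >/dev/null
python3 to.py 449.5 -125 -3 -5
python3 -m crank '[[[0,0,0,0,0,0,0.05],[0,0,0,0,0,0,0.05],[0,0,0,0,0,0,0.05],[0,0,0,0,0,0,0.05],[0,0,0,0,0,0,0.05]]]' 25 >/dev/null
python3 to.py 449.5 -125 -3 -5
```

```text
t 3.40 tcp [ 450.4 -125.2   -1.7] psi -4.95 turn 0.05 | after turn dx -0.9 dy -0.2 dz 1.3 | F [-0.2 -0.7 -0.4] gap 0.0699 grip 0.0 tilt [-0.0003  0.0002]
t 3.82 tcp [ 450.6 -125.3   -1.2] psi -4.95 turn 0.05 | after turn dx -1.2 dy -0.2 dz 1.8 | F [-1.4  1.2  5.1] gap 0.0558 grip 26.6 tilt [ 0.0002 -0.    ]
```

```bash
python3 -m crank '[[[0,0,-0.002,0,0,0,0.05],[0,0,-0.005,0,0,0,0.05],[0,0,-0.01,0,0,0,0.05],[0,0,0,0,0,0,0.05],[0,0,0,0,0,0,0.05]]]' >/dev/null
python3 to.py 449.5 -125 -3 -5
python3 - <<'E'
from h import *
d=get_image("side");cv2.imwrite("pics/s2.png",cv2.resize(d["image"][190:250,240:320,::-1],None,fx=8,fy=8,interpolation=2))
t=np.load("top0.npz")
E
```

```text
t 4.23 tcp [ 451.2 -125.7   16.4] psi -4.95 turn 0.05 | after turn dx -1.8 dy -0.6 dz 19.4 | F [ 0.3 -0.5  0.3] gap 0.0552 grip 26.7 tilt [ 0.002  -0.0011]
```

View pics/s2.png

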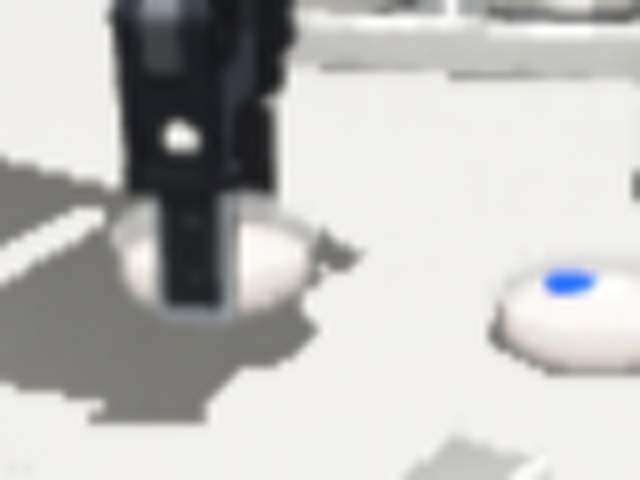

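The dish is lifted level in the fingers: dish at crop (217,255), finger at (195,250).

```bash
python3 -m crank '[[[0,0,-0.015,0,0,0,0.05],[0,-0.01,-0.02,0,0,0,0.05],[0.003,-0.018,-0.02,0,0,0,0.05],[0.005,-0.024,-0.01,0,0,0,0.05],[0.005,-0.028,0,0,0,0,0.05]]]' >/dev/null
python3 -m crank '[[[0.006,-0.03,0,0,0,0,0.05],[0.006,-0.03,0,0,0,0,0.05],[0.006,-0.03,0,0,0,0,0.05],[0.006,-0.03,0,0,0,0,0.05],[0.006,-0.03,0,0,0,0,0.05]]]' >/dev/null
python3 -m crank '[[[0.006,-0.03,0,0,0,0,0.05],[0.006,-0.028,0,0,0,0,0.05],[0.006,-0.024,0,0,0,0,0.05],[0.006,-0.02,0,0,0,0,0.05],[0.004,-0.012,0,0,0,0,0.05]]]' >/dev/null
python3 to.py 560 258 30 -5
```

```text
t 5.53 tcp [551.  213.2  80.1] psi -4.85 turn 0.15 | after turn dx 5.0 dy -45.4 dz 50.1 | F [ 0.4 -0.3  0. ] gap 0.0555 grip 26.8 tilt [-0.0003  0.0002]
```

```bash
python3 -m crank '[[[0.003,-0.018,0,0,0,0,0.05],[0.002,-0.018,0.005,0,0,0,0.05],[0,-0.008,0.015,0,0,0,0.05],[0,0,0.018,0,0,0,0.05],[0,0,0.01,0,0,0,0.05]]]' >/dev/null
python3 -m crank '[[[0,0,0,0,0,0,0.05],[0,0,0,0,0,0,0.05],[0,0,0,0,0,0,0.05]]]' >/dev/null
python3 to.py 560 258 13 -5
python3 - <<'E'
from h import *
d=get_image("side");cv2.imwrite("pics/s3.png",cv2.resize(d["image"][145:205,255:335,::-1],None,fx=8,fy=8,interpolation=2))
E
```

```text
t 6.20 tcp [560.3 254.4  33.3] psi -4.99 turn 0.01 | after turn dx -0.6 dy -3.6 dz 20.3 | F [ 0.2 -0.1 -0.1] gap 0.0559 grip 26.8 tilt [0.0011 0.0002]
```

View pics/s3.png

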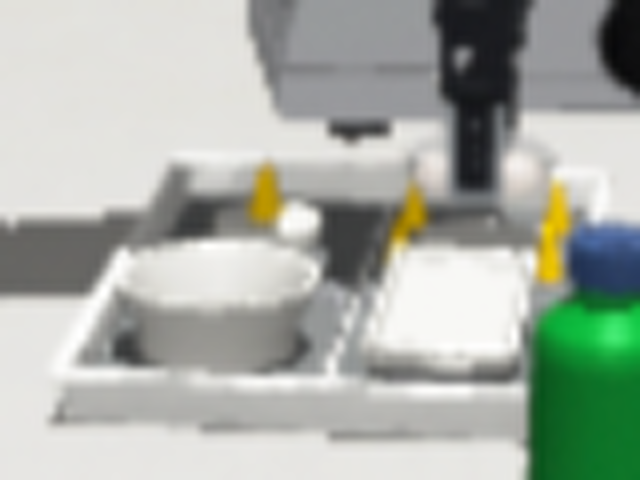

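The dish (483,175) hangs centred between the pins, which are at (415,210) and (558,215). I lower it.

```bash
python3 -m crank '[[[0,-0.0035,0.005,0,0,0,0.05],[0,0,0.006,0,0,0,0.05],[0,0,0.006,0,0,0,0.05],[0,0,0.002,0,0,0,0.05],[0,0,0,0,0,0,0.05]]]' >/dev/null
python3 -m crank '[[[0,0,0.001,0,0,0,0.05],[0,0,0.001,0,0,0,0.05],[0,0,0,0,0,0,0.05]]]' >/dev/null
python3 to.py 560 258 11 -5
```

```text
t 6.92 tcp [560.  258.2  11.5] psi -4.95 turn 0.05 | after turn dx 0.0 dy 0.2 dz 0.5 | F [-1.  -0.7 -0.4] gap 0.0557 grip 26.8 tilt [0. 0.]
```

```bash
python3 -m crank '[[[0,0,0.001,0,0,0,0.05],[0,0,0.001,0,0,0,0.05],[0,0,0,0,0,0,0.05]]]' >/dev/null
python3 to.py 560 258 11 -5
python3 -m crank '[[[0,0,0.0005,0,0,0,0.07],[0,0,0,0,0,0,0.07],[0,0,0,0,0,0,0.07],[0,0,0,0,0,0,0.07],[0,0,-0.005,0,0,0,0.07]]]' >/dev/null
python3 -m crank '[[[0,0,-0.01,0,0,0,0.07],[0,0,-0.015,0,0,0,0.07],[0,0,-0.02,0,0,0,0.07],[0,0,-0.02,0,0,0,0.07],[0,0,-0.01,0,0,0,0.07]]]' >/dev/null
python3 to.py 409 -246 70 -5
```

```text
t 7.17 tcp [560.3 258.3  10.9] psi -4.93 turn 0.07 | after turn dx -0.2 dy 0.3 dz -0.1 | F [-4.4 -1.7  7.5] gap 0.0561 grip 27.4 tilt [-0.0001 -0.0003]
t 8.00 tcp [562.  258.8  93.5] psi -4.94 turn 0.06 | after turn dx -108.4 dy 516.2 dz 23.5 | F [1.1 0.3 1. ] gap 0.0698 grip 0.0 tilt [0.0058 0.0015]
```

```bash
python3 -m crank '[[[-0.003,0.015,0,0,0,0,0.07],[-0.006,0.03,0,0,0,0,0.07],[-0.007,0.033,0,0,0,0,0.07],[-0.007,0.033,0,0,0,0,0.07],[-0.007,0.033,0,0,0,0,0.07]]]' >/dev/null
python3 -m crank '[[[-0.007,0.033,0,0,0,0,0.07],[-0.007,0.033,0,0,0,0,0.07],[-0.007,0.033,0,0,0,0,0.07],[-0.007,0.033,0,0,0,0,0.07],[-0.007,0.033,0,0,0,0,0.07]]]' >/dev/null
python3 -m crank '[[[-0.007,0.033,0,0,0,0,0.065],[-0.007,0.033,0,0,0,0,0.065],[-0.007,0.033,0,0,0,0,0.065],[-0.007,0.033,0,0,0,0,0.065],[-0.007,0.033,0,0,0,0,0.065]]]' >/dev/null
python3 to.py 409.5 -246 70 -5
python3 - <<'E'
from h import *
d=get_image("top");C=cloud(d)
m=(np.hypot(C[...,0]-.559,C[...,1]-.258)<.034)&(C[...,2]>.024)&(C[...,2]<.033)
q=(C[m][:,:2]*1000).astype(np.float32);print(cv2.minEnclosingCircle(q),np.median(C[m][:,2]),q.mean(0))
E
```

```text
t 9.25 tcp [ 419.  -207.1   90. ] psi -4.95 turn 0.05 | after turn dx -6.1 dy 39.5 dz 20.0 | F [ 1.1  0.8 -0.1] gap 0.0654 grip 0.0 tilt [ 0.0013 -0.001 ]
((558.5695190429688, 259.254638671875), 29.19310760498047) 0.02853169335706146 [558.3678  258.98224]
```

```bash
python3 -m crank '[[[-0.003,0.02,0.005,0,0,0,0.064],[-0.003,0.015,0.02,0,0,0,0.064],[0,0.004,0.025,0,0,0,0.064],[0,0,0.02,0,0,0,0.064],[0,0,0.008,0,0,0,0.064]]]' >/dev/null
python3 -m crank '[[[0,0,0,0,0,0,0.064],[0,0,0,0,0,0,0.064],[0,0,0,0,0,0,0.064],[0,0,0,0,0,0,0.064]]]' >/dev/null
python3 to.py 409.5 -246 -1.5 -5
```

```text
t 10.05 tcp [ 411.2 -244.4   12.5] psi -4.92 turn 0.08 | after turn dx -1.5 dy 1.7 dz 14.0 | F [-0.7 -0.6  0.5] gap 0.0642 grip 0.0 tilt [ 0.0021 -0.0021]
```

```bash
python3 -m crank '[[[-0.0015,0.0015,0.004,0,0,0,0.062],[0,0,0.004,0,0,0,0.062],[0,0,0.004,0,0,0,0.062],[0,0,0.002,0,0,0,0.062],[0,0,0,0,0,0,0.062]]]' >/dev/null
python3 -m crank '[[[0,0,0,0,0,0,0.062],[0,0,0,0,0,0,0.062]]]' >/dev/null
python3 to.py 409.5 -246 -1.5 -5
python3 - <<'E'
from h import *
d=get_image("side");cv2.imwrite("pics/s4.png",cv2.resize(d["image"][215:275,200:280,::-1],None,fx=8,fy=8,interpolation=2))
E
```

```text
t 10.63 tcp [ 408.5 -245.1   -3. ] psi -4.95 turn 0.05 | after turn dx 1.1 dy 0.8 dz -1.5 | F [-0.7 -0.2  0.1] gap 0.0623 grip 0.0 tilt [-0.      0.0001]
```

View pics/s4.png

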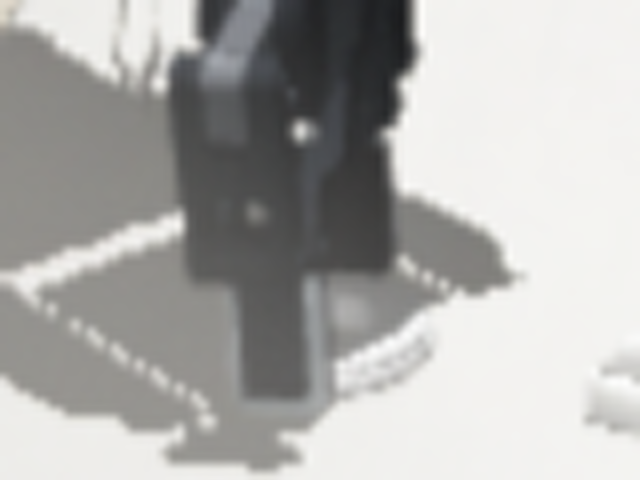

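The near finger stands at crop (280,340) beside the ring, which is in shadow with its visible edge at (385,350). I close on it.

```bash
python3 -m crank '[[[0.001,0.0008,-0.001,0,0,0,0.045],[0,0,0,0,0,0,0.045],[0,0,0,0,0,0,0.045],[0,0,0,0,0,0,0.045],[0,0,0,0,0,0,0.045]]]' 35 >/dev/null
python3 -m crank '[[[0,0,0,0,0,0,0.045],[0,0,0,0,0,0,0.045]]]' >/dev/null
python3 to.py 409.5 -246 -1.5 -5
python3 -m crank '[[[0,0,-0.003,0,0,0,0.045],[0,0,-0.01,0,0,0,0.045],[0,0,-0.02,0,0,0,0.045],[0,0,-0.02,0,0,0,0.045],[0,0,-0.02,0,0,0,0.045]]]' >/dev/null
python3 to.py 476 265 90 -5
```

```text
t 11.27 tcp [ 409.6 -246.2   -1.6] psi -4.95 turn 0.05 | after turn dx -0.2 dy -0.2 dz -0.1 | F [-1.6  0.8  4.3] gap 0.0494 grip 36.4 tilt [ 0.0004 -0.0004]
t 11.68 tcp [ 409.3 -245.9   72.1] psi -4.95 turn 0.05 | after turn dx 22.0 dy -514.7 dz -17.9 | F [ 0.2  0.1 -0.5] gap 0.0491 grip 36.4 tilt [-0.  0.]
```

```bash
python3 -m crank '[[[0,-0.015,-0.015,0,0,0,0.045],[0.001,-0.028,-0.003,0,0,0,0.045],[0.0015,-0.033,0,0,0,0,0.045],[0.0015,-0.033,0,0,0,0,0.045],[0.0015,-0.033,0,0,0,0,0.045]]]' >/dev/null
python3 -m crank '[[[0.0015,-0.033,0,0,0,0,0.045],[0.0015,-0.033,0,0,0,0,0.045],[0.0015,-0.033,0,0,0,0,0.045],[0.0015,-0.033,0,0,0,0,0.045],[0.0015,-0.033,0,0,0,0,0.045]]]' >/dev/null
python3 -m crank '[[[0.0015,-0.033,0,0,0,0,0.045],[0.0015,-0.033,0,0,0,0,0.045],[0.0015,-0.03,0,0,0,0,0.045],[0.0015,-0.025,0,0,0,0,0.045],[0.001,-0.02,0,0,0,0,0.045]]]' >/dev/null
python3 -m crank '[[[0.001,-0.015,0,0,0,0,0.045],[0.001,-0.01,0.01,0,0,0,0.045],[0,-0.004,0.012,0,0,0,0.045],[0,0,0.01,0,0,0,0.045],[0,0,0,0,0,0,0.045]]]' >/dev/null
python3 to.py 476 265 52 -5
```

```text
t 13.35 tcp [470.7 226.9  55.1] psi -4.92 turn 0.08 | after turn dx 2.0 dy -38.4 dz 3.1 | F [-0.6 -0.8 -0.8] gap 0.0495 grip 36.4 tilt [-0.0039 -0.0011]
```

```bash
python3 -m crank '[[[0.001,-0.013,0,0,0,0,0.045],[0.001,-0.015,0,0,0,0,0.045],[0,-0.01,0,0,0,0,0.045],[0,0,0,0,0,0,0.045],[0,0,0,0,0,0,0.045]]]' >/dev/null
python3 -m crank '[[[0,0,0,0,0,0,0.045],[0,0,0,0,0,0,0.045]]]' >/dev/null
python3 to.py 476 265 45 -5
python3 - <<'E'
from h import *
for n in("side","top"):
    d=get_image(n);np.savez(f"{n}r.npz",**d);C=cloud(d)
    m=(np.hypot(C[...,0]-.476,C[...,1]-.265)<.035)&(C[...,2]>.025)&(C[...,2]<.07)
    print(n,m.sum())
    if n=="side": a=d["image"][135:200,240:320,::-1]
    else: b=d["image"][205:270,160:240,::-1]
cv2.imwrite("pics/s5.png",np.hstack([cv2.resize(x,None,fx=5,fy=5,interpolation=2) for x in(a,b)]))
E
```

```text
t 13.93 tcp [477.6 264.6  57.1] psi -4.97 turn 0.03 | after turn dx -1.7 dy -0.3 dz 12.1 | F [-0.5  0.1 -0.5] gap 0.0495 grip 36.4 tilt [-0.0001 -0.0002]
side 78
top 84
```

View pics/s5.png

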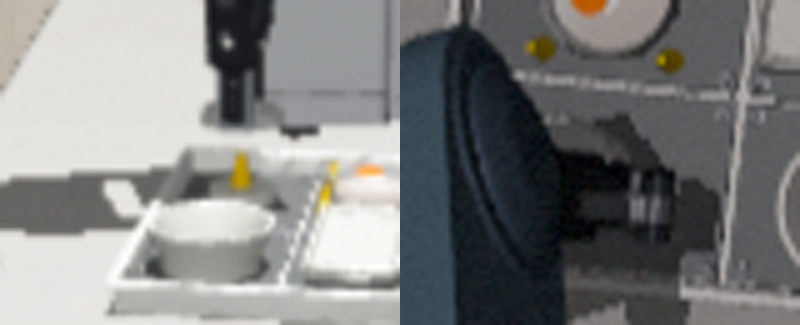

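The ring (about 241,112) hangs above the spindle (241,170), in line with it. I lower it.

```bash
python3 -m crank '[[[-0.0015,0,0.008,0,0,0,0.045],[0,0,0.01,0,0,0,0.045],[0,0,0.008,0,0,0,0.045],[0,0,0,0,0,0,0.045],[0,0,0,0,0,0,0.045]]]' >/dev/null
python3 to.py 476 265 15.5 -5
python3 -m crank '[[[0,0,0.005,0,0,0,0.045],[0,0,0.005,0,0,0,0.045],[0,0,0.003,0,0,0,0.045],[0,0,0,0,0,0,0.045],[0,0,0,0,0,0,0.045]]]' >/dev/null
python3 to.py 476 265 15.5 -5
```

```text
t 14.45 tcp [475.4 264.8  29.7] psi -4.95 turn 0.05 | after turn dx 0.6 dy -0.3 dz 14.2 | F [-0.9 -0.6 -0.6] gap 0.0490 grip 36.4 tilt [-0.0024 -0.0008]
t 14.87 tcp [476.1 265.1  17.7] psi -4.95 turn 0.05 | after turn dx -0.0 dy 0.1 dz 2.2 | F [ 0.7 -0.7 -0.3] gap 0.0493 grip 36.4 tilt [-0.0005 -0.0001]
```

```bash
python3 -m crank '[[[0,0,0.0015,0,0,0,0.045],[0,0,0.001,0,0,0,0.045],[0,0,0.001,0,0,0,0.045],[0,0,0,0,0,0,0.045]]]' >/dev/null
python3 to.py 476 265 14.5 -5
python3 -m crank '[[[0,0,0,0,0,0,0.065],[0,0,0,0,0,0,0.065],[0,0,0,0,0,0,0.065],[0,0,0,0,0,0,0.065],[0,0,-0.005,0,0,0,0.065]]]' >/dev/null
python3 -m crank '[[[0,0,-0.01,0,0,0,0.065],[0,0,-0.02,0,0,0,0.065],[0,0,-0.02,0,0,0,0.065],[0,0,-0.02,0,0,0,0.065],[0,0,-0.01,0,0,0,0.065]]]' >/dev/null
python3 to.py 510 -250 100 60.5
```

```text
t 15.20 tcp [476.3 265.2  14.5] psi -4.95 turn 0.05 | after turn dx -0.3 dy 0.2 dz 0.0 | F [ 1.  -0.1 -0.6] gap 0.0492 grip 36.4 tilt [0.0002 0.0001]
t 16.03 tcp [477.9 265.7 103.1] psi -4.94 turn -65.44 | after turn dx -433.1 dy 281.9 dz 3.1 | F [0.1 0.2 0.1] gap 0.0650 grip 0.0 tilt [0.0048 0.0015]
```

```bash
python3 -m crank '[[[0.003,0.015,0,0,0,0,0.065],[0.004,0.028,0,0,0,0,0.065],[0.005,0.033,0,0,0,0,0.065],[0.005,0.033,0,0,0,0,0.065],[0.005,0.033,0,0,0,0,0.065]]]' >/dev/null
python3 -m crank '[[[0.005,0.033,0,0,0,0,0.06],[0.005,0.033,0,0,0,0,0.06],[0.005,0.033,0,0,0,0,0.06],[0.005,0.033,0,0,0,0,0.06],[0.005,0.033,0,0,0,0,0.06]]]' >/dev/null
python3 -m crank '[[[0.005,0.033,0,0,0,0,0.06],[0.005,0.033,0,0,0,0,0.06],[0.005,0.033,0,0,0,0,0.06],[0.005,0.033,0,0,0,0,0.06],[0.005,0.03,0,0,0,0,0.06]]]' >/dev/null
python3 -m crank '[[[0.002,0.01,0,0,0,-5.95,0.06],[0,0,0,0,0,-5.95,0.06],[0,0,0,0,0,-5.95,0.06],[0,0,0,0,0,-5.95,0.06],[0,0,0,0,0,-5.95,0.06]]]' >/dev/null
python3 -m crank '[[[0,0,0,0,0,-5.95,0.06],[0,0,0,0,0,-5.95,0.06],[0,0,0,0,0,-5.95,0.06],[0,0,0,0,0,-5.95,0.06],[0,0,0,0,0,-5.95,0.06]]]' >/dev/null
python3 -m crank '[[[0,0,0,0,0,-5.95,0.06],[0,0,0,0,0,0,0.06]]]' >/dev/null
python3 to.py 510 -250 50 60.5
python3 - <<'E'
from h import *
d=get_image("top");C=cloud(d)
for lo,hi,r in((.016,.03,.03),):
    m=(np.hypot(C[...,0]-.476,C[...,1]-.265)<r)&(C[...,2]>lo)&(C[...,2]<hi)
    q=(C[m][:,:2]*1000).astype(np.float32);print(cv2.minEnclosingCircle(q),cv2.minAreaRect(q),np.median(C[m][:,2]))
E
```

```text
t 18.28 tcp [ 508.6 -218.5   99.8] psi 60.59 turn 0.09 | after turn dx -26.8 dy 16.7 dz 49.8 | F [ 0.5 -0.5 -0.1] gap 0.0601 grip 0.0 tilt [ 0.0001 -0.0001]
((476.13763427734375, 265.760986328125), 26.18153953552246) ((476.8560485839844, 264.8712463378906), (50.04643249511719, 49.36825180053711), 0.12286657840013504) 0.02472310001447292
```

```bash
python3 -m crank '[[[-0.012,0.008,0.005,0,0,0,0.05],[-0.012,0.008,0.02,0,0,0,0.05],[-0.003,0.001,0.02,0,0,0,0.05],[0,0,0.015,0,0,0,0.05],[0,0,0,0,0,0,0.05]]]' >/dev/null
python3 -m crank '[[[0,0,0.015,0,0,0,0.05],[0,0,0.005,0,0,0,0.05],[0,0,0,0,0,0,0.05],[0,0,0,0,0,0,0.05],[0,0,0,0,0,0,0.05]]]' >/dev/null
python3 to.py 510 -250.5 6 60.5
python3 - <<'E'
from h import *
d=get_image("side");cv2.imwrite("pics/s6.png",cv2.resize(d["image"][220:280,250:330,::-1],None,fx=8,fy=8,interpolation=2))
E
```

```text
t 19.17 tcp [ 510.7 -250.8   20.5] psi 60.49 turn -0.01 | after turn dx -0.1 dy -0.8 dz 14.5 | F [ 0.3 -0.8  0.3] gap 0.0500 grip 0.0 tilt [ 0.0012 -0.001 ]
```

View pics/s6.png

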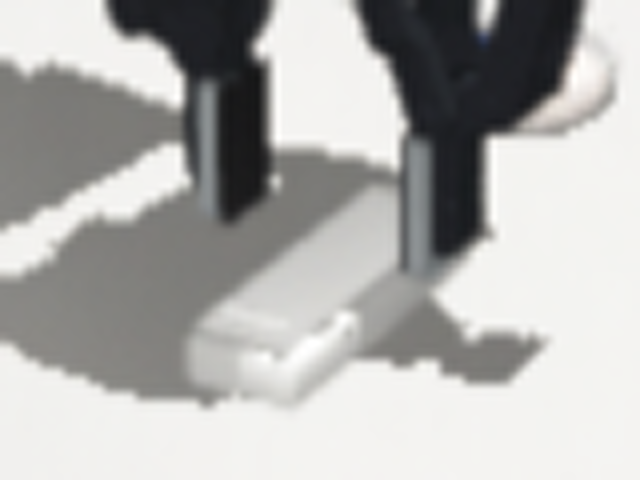

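The fingers, at (235,150) and (440,200), straddle the box (300,290) with their closing axis across its width. I descend and close.

```bash
python3 -m crank '[[[0,-0.0008,0.005,0,0,0,0.05],[0,0,0.005,0,0,0,0.05],[0,0,0.004,0,0,0,0.05],[0,0,0,0,0,0,0.05],[0,0,0,0,0,0,0.05]]]' >/dev/null
python3 to.py 510 -250.5 6 60.5
python3 -m crank '[[[0,0,0,0,0,0,0.02],[0,0,0,0,0,0,0.02],[0,0,0,0,0,0,0.02],[0,0,0,0,0,0,0.02],[0,0,0,0,0,0,0.02]]]' 30 >/dev/null
python3 -m crank '[[[0,0,0,0,0,0,0.02],[0,0,0,0,0,0,0.02]]]' >/dev/null
python3 to.py 510 -250.5 6 60.5
python3 -m crank '[[[0,0,-0.004,0,0,0,0.02],[0,0,-0.01,0,0,0,0.02],[0,0,-0.02,0,0,0,0.02],[0,0,-0.025,0,0,0,0.02],[0,0,-0.02,0,0,0,0.02]]]' >/dev/null
python3 to.py 548 139 90 85
```

```text
t 19.63 tcp [ 509.1 -249.7    4.9] psi 60.50 turn 0.00 | after turn dx -0.3 dy 1.2 dz -1.1 | F [ 0.  -0.6  0.6] gap 0.0499 grip 0.0 tilt [-0.0009  0.0007]
t 20.22 tcp [ 509.7 -250.1    5.8] psi 60.50 turn 0.00 | after turn dx -0.2 dy 0.5 dz -0.2 | F [0.3 1.2 2.7] gap 0.0296 grip 29.9 tilt [ 0.0005 -0.0004]
t 20.63 tcp [ 509.5 -249.9   86.3] psi 60.51 turn -24.49 | after turn dx 390.8 dy 4.5 dz -3.7 | F [ 1.4 -0.2 -0.7] gap 0.0293 grip 29.8 tilt [ 0.0004 -0.0003]
```

```bash
python3 -m crank '[[[0,0,-0.004,0,0,-4.9,0.02],[0,0,0,0,0,-4.9,0.02],[0,0,0,0,0,-4.9,0.02],[0,0,0,0,0,-4.9,0.02],[0,0,0,0,0,-4.9,0.02]]]' >/dev/null
python3 -m crank '[[[0.015,-0.0025,0,0,0,0,0.02],[0.025,-0.003,0,0,0,0,0.02],[0.032,-0.003,0,0,0,0,0.02],[0.032,-0.003,0,0,0,0,0.02],[0.032,-0.003,0,0,0,0,0.02]]]' >/dev/null
python3 -m crank '[[[0.032,-0.003,0,0,0,0,0.02],[0.032,-0.003,0,0,0,0,0.02],[0.032,-0.003,0,0,0,0,0.02],[0.032,-0.003,0,0,0,0,0.02],[0.032,0,0,0,0,0,0.02]]]' >/dev/null
python3 -m crank '[[[0.03,0.006,0,0,0,0,0.02],[0.025,0.008,0,0,0,0,0.02],[0.02,0.008,0,0,0,0,0.02],[0.012,0.006,0,0,0,0,0.02],[0,0,0,0,0,0,0.02]]]' >/dev/null
python3 to.py 548 139 50 85
```

```text
t 22.30 tcp [544.9 133.6  89.1] psi 85.10 turn 0.10 | after turn dx 5.7 dy 2.6 dz 39.1 | F [ 0.3 -0.3 -1.4] gap 0.0290 grip 29.8 tilt [0.0011 0.0004]
```

```bash
python3 -m crank '[[[0.004,0.002,0.01,0,0,0,0.02],[0.001,0.001,0.018,0,0,0,0.02],[0,0,0.012,0,0,0,0.02],[0,0,0,0,0,0,0.02],[0,0,0,0,0,0,0.02]]]' >/dev/null
python3 -m crank '[[[0,0,0,0,0,0,0.02],[0,0,0,0,0,0,0.02]]]' >/dev/null
python3 to.py 548 138 31 85
python3 - <<'E'
from h import *
d=get_image("side");cv2.imwrite("pics/s7.png",cv2.resize(d["image"][145:205,255:335,::-1],None,fx=8,fy=8,interpolation=2))
E
```

```text
t 22.88 tcp [548.4 135.9  49.3] psi 84.96 turn -0.04 | after turn dx 2.1 dy -0.5 dz 18.3 | F [-0.1  0.1 -0.5] gap 0.0289 grip 29.8 tilt [0.0015 0.    ]
```

View pics/s7.png

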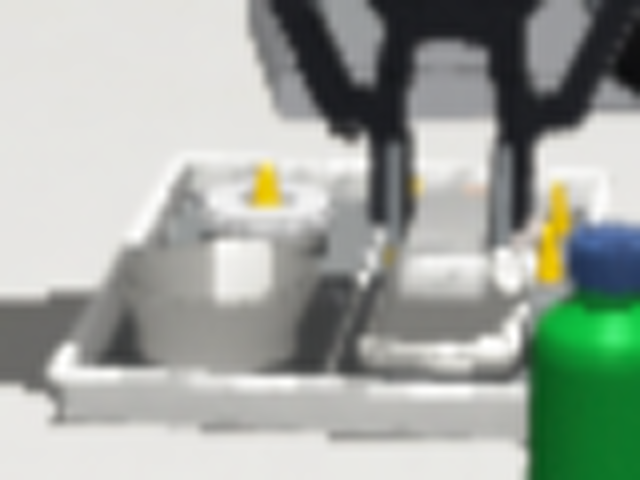

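The box (455,260) is centred over the cradle, whose front lip is at (440,345). The ring sits flat round the spindle at (265,205). I lower the box.

```bash
python3 -m crank '[[[0.002,0,0.006,0,0,0,0.02],[0,0,0.006,0,0,0,0.02],[0,0,0.005,0,0,0,0.02],[0,0,0,0,0,0,0.02],[0,0,0,0,0,0,0.02]]]' >/dev/null
python3 to.py 548 138 30 85
python3 -m crank '[[[0,0,0.001,0,0,0,0.02],[0,0,0.001,0,0,0,0.02],[0,0,0,0,0,0,0.02]]]' >/dev/null
python3 to.py 548 138 30 85
```

```text
t 23.35 tcp [547.5 138.2  30.9] psi 85.01 turn 0.01 | after turn dx -0.2 dy 0.6 dz 0.9 | F [ 0.  -0.1 -0.8] gap 0.0288 grip 29.8 tilt [-0.0013 -0.0001]
t 23.60 tcp [548.2 138.2  29.8] psi 85.00 turn 0.00 | after turn dx -0.2 dy -0.2 dz -0.2 | F [-0.5 -0.4  2. ] gap 0.0290 grip 30.1 tilt [0.0004 0.    ]
```

```bash
python3 -m crank '[[[0,0,0,0,0,0,0.048],[0,0,0,0,0,0,0.048],[0,0,0,0,0,0,0.048],[0,0,-0.005,0,0,0,0.048],[0,0,-0.015,0,0,0,0.048]]]' >/dev/null
python3 -m crank '[[[0,0,-0.025,0,0,0,0.06],[0,0,-0.03,0,0,0,0.06],[0,0,-0.03,0,0,0,0.07],[0,0,-0.03,0,0,0,0.07],[0,0,-0.01,0,0,0,0.07]]]' >/dev/null
python3 -m crank '[[[0,0,0,0,0,6,0.07],[0,0,0,0,0,6,0.07],[0,0,0,0,0,6,0.07],[0,0,0,0,0,6,0.07],[0,0,0,0,0,6,0.07]]]' >/dev/null
python3 -m crank '[[[0,0,0,0,0,6,0.07],[0,0,0,0,0,6,0.07],[0,0,0,0,0,6,0.07],[0,0,0,0,0,6,0.07],[0,0,0,0,0,6,0.07]]]' >/dev/null
python3 -m crank '[[[0,0,0,0,0,6,0.07],[0,0,0,0,0,6,0.07],[0,0,0,0,0,6,0.07],[0,0,0,0,0,6,0.07],[0,0,0,0,0,6,0.07]]]' >/dev/null
python3 to.py 626.5 -253 140 -5
```

```text
t 25.68 tcp [547.5 138.2 173.7] psi -5.30 turn -0.30 | after turn dx 112.8 dy 382.8 dz 33.7 | F [-0.5 -0.2  0.3] gap 0.0699 grip 0.0 tilt [-0.0011 -0.0001]
```

```bash
python3 -m crank '[[[0.006,0.015,0,0,0,0,0.07],[0.008,0.028,0,0,0,0,0.07],[0.009,0.032,0,0,0,0,0.07],[0.009,0.032,0,0,0,0,0.07],[0.009,0.032,0,0,0,0,0.07]]]' >/dev/null
python3 -m crank '[[[0.009,0.032,0,0,0,0,0.07],[0.009,0.032,0,0,0,0,0.07],[0.009,0.032,0,0,0,0,0.07],[0.009,0.032,0,0,0,0,0.07],[0.009,0.032,0,0,0,0,0.07]]]' >/dev/null
python3 -m crank '[[[0.009,0.03,0,0,0,0,0.07],[0.009,0.025,0,0,0,0,0.07],[0.006,0.02,0.01,0,0,0,0.07],[0.003,0.008,0.02,0,0,0,0.07],[0,0,0,0,0,0,0.07]]]' >/dev/null
python3 -m crank '[[[0,0,0,0,0,0,0.07],[0,0,0,0,0,0,0.07]]]' >/dev/null
python3 to.py 626.5 -253 100 -5
python3 - <<'E'
from h import *
d=get_image("top");C=cloud(d)
m=(abs(C[...,0]-.548)<.025)&(abs(C[...,1]-.138)<.055)&(C[...,2]>.036)&(C[...,2]<.05)
q=(C[m][:,:2]*1000).astype(np.float32);print(cv2.minAreaRect(q),np.median(C[m][:,2]))
E
```

```text
t 27.10 tcp [ 627.1 -251.5  144.5] psi -4.97 turn 0.03 | after turn dx -0.5 dy 1.6 dz 44.5 | F [-0.2  0.   0.2] gap 0.0697 grip 0.0 tilt [-0.0004  0.0005]
((547.0260620117188, 139.0048828125), (85.02023315429688, 29.903886795043945), 84.97917938232422) 0.0412332266852668
```

```bash
python3 -m crank '[[[-0.0005,0.0016,0.015,0,0,0,0.07],[0,0,0.02,0,0,0,0.07],[0,0,0.025,0,0,0,0.07],[0,0,0.025,0,0,0,0.07],[0,0,0.02,0,0,0,0.07]]]' >/dev/null
python3 -m crank '[[[0,0,0.009,0,0,0,0.07],[0,0,0,0,0,0,0.07],[0,0,0,0,0,0,0.07],[0,0,0,0,0,0,0.07],[0,0,0,0,0,0,0.07]]]' >/dev/null
python3 to.py 626.5 -253 30 -5
python3 - <<'E'
from h import *
d=get_image("side");cv2.imwrite("pics/s8.png",cv2.resize(d["image"][180:280,310:440,::-1],None,fx=5,fy=5,interpolation=2))
E
```

```text
t 27.98 tcp [ 627.9 -254.4   32.6] psi -4.99 turn 0.01 | after turn dx -1.5 dy -1.3 dz 2.6 | F [0.6 0.5 0.3] gap 0.0697 grip 0.0 tilt [ 0.0031 -0.0019]
```

View pics/s8.png

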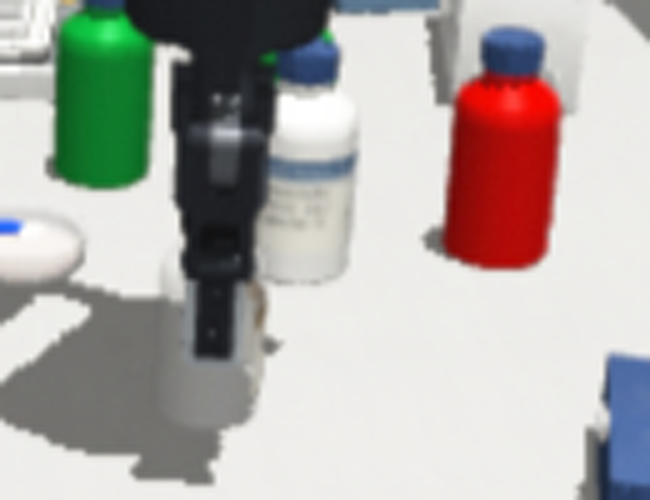

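The near finger (213,325) is centred on the oil bottle (212,350). The blue-capped bottle (310,180) stands well clear behind it. I close.

```bash
python3 -m crank '[[[-0.0005,-0.001,0.001,0,0,0,0.06],[0,0,0,0,0,0,0.05],[0,0,0,0,0,0,0.03],[0,0,0,0,0,0,0.03],[0,0,0,0,0,0,0.03]]]' 50 >/dev/null
python3 -m crank '[[[0,0,0,0,0,0,0.03],[0,0,0,0,0,0,0.03],[0,0,0,0,0,0,0.03]]]' >/dev/null
python3 to.py 626.5 -253 30 -5
python3 -m crank '[[[0,0,-0.003,0,0,0,0.03],[0,0,-0.007,0,0,0,0.03],[0,0,-0.01,0,0,0,0.03],[0,0,-0.015,0,0,0,0.03],[0,0,-0.02,0,0,0,0.03]]]' >/dev/null
python3 -m crank '[[[0,0,-0.02,0,0,0,0.03],[0,0,-0.01,0,0,0,0.03],[0,0,0,0,0,0,0.03]]]' >/dev/null
python3 to.py 465 146 110 -5
```

```text
t 28.70 tcp [ 626.7 -253.    30.2] psi -5.00 turn 0.00 | after turn dx -0.2 dy 0.0 dz 0.2 | F [0.7 0.1 5.2] gap 0.0398 grip 50.9 tilt [ 0.0012 -0.0007]
t 29.37 tcp [ 628.1 -253.9  119. ] psi -5.00 turn 0.00 | after turn dx -197.4 dy -384.1 dz 9.0 | F [ 0.   0.2 -0.9] gap 0.0396 grip 50.5 tilt [ 0.0059 -0.0037]
```

```bash
python3 -m crank '[[[-0.012,0.001,0,0,0,0,0.03],[-0.02,0.002,0,0,0,0,0.03],[-0.028,0.002,0,0,0,0,0.03],[-0.028,0.002,0,0,0,0,0.03],[-0.028,0.002,0,0,0,0,0.03]]]' >/dev/null
python3 -m crank '[[[-0.02,-0.008,0,0,0,0,0.03],[-0.013,-0.016,0,0,0,0,0.03],[-0.004,-0.023,0,0,0,0,0.03],[-0.0035,-0.028,0,0,0,0,0.03],[-0.0035,-0.028,0,0,0,0,0.03]]]' >/dev/null
python3 -m crank '[[[-0.0035,-0.028,0,0,0,0,0.03],[-0.0035,-0.028,0,0,0,0,0.03],[-0.0035,-0.028,0,0,0,0,0.03],[-0.0035,-0.028,0,0,0,0,0.03],[-0.0035,-0.028,0,0,0,0,0.03]]]' >/dev/null
python3 -m crank '[[[-0.0035,-0.028,0,0,0,0,0.03],[-0.0035,-0.028,0,0,0,0,0.03],[-0.0035,-0.024,0,0,0,0,0.03],[-0.002,-0.018,0,0,0,0,0.03],[-0.002,-0.012,0,0,0,0,0.03]]]' >/dev/null
python3 to.py 465 146 80 -5
```

```text
t 31.03 tcp [463.8 108.4 113.7] psi -4.90 turn 0.10 | after turn dx -2.1 dy -37.5 dz 33.7 | F [ 0.2  0.  -1.4] gap 0.0398 grip 50.6 tilt [-0.0015  0.0003]
```

```bash
python3 -m crank '[[[-0.001,-0.015,0,0,0,0,0.03],[-0.001,-0.013,0,0,0,0,0.03],[0,-0.008,0.008,0,0,0,0.03],[0,0,0.015,0,0,0,0.03],[0,0,0.01,0,0,0,0.03]]]' >/dev/null
python3 -m crank '[[[0,0,0,0,0,0,0.03],[0,0,0,0,0,0,0.03],[0,0,0,0,0,0,0.03]]]' >/dev/null
python3 to.py 465 146 50 -5
python3 - <<'E'
from h import *
d=get_image("side");cv2.imwrite("pics/s9.png",cv2.resize(d["image"][130:210,240:340,::-1],None,fx=6,fy=6,interpolation=2))
E
```

```text
t 31.70 tcp [466.2 142.4  81.6] psi -5.03 turn -0.03 | after turn dx -1.5 dy -3.5 dz 31.6 | F [-0.2  0.  -1.3] gap 0.0400 grip 50.6 tilt [-0. -0.]
```

View pics/s9.png

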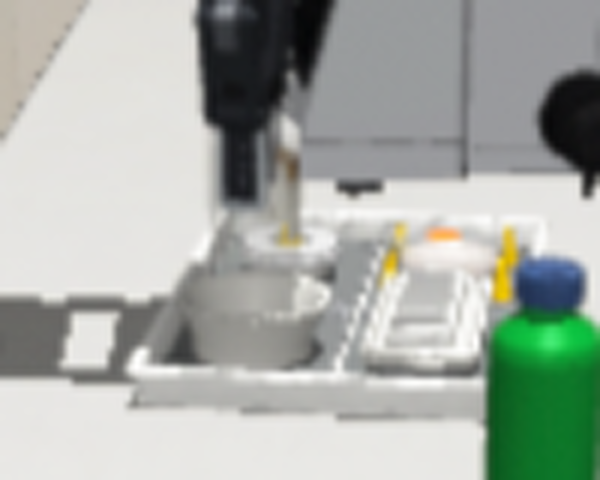

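The bottle (256,200) hangs upright over the cup (258,310). Dish, box and ring all sit in place. I lower it.

```bash
python3 -m crank '[[[-0.0015,-0.0035,0.008,0,0,0,0.03],[0,0,0.01,0,0,0,0.03],[0,0,0.01,0,0,0,0.03],[0,0,0.004,0,0,0,0.03],[0,0,0,0,0,0,0.03]]]' >/dev/null
python3 -m crank '[[[0,0,0.003,0,0,0,0.03],[0,0,0.002,0,0,0,0.03],[0,0,0,0,0,0,0.03],[0,0,0,0,0,0,0.03]]]' >/dev/null
python3 to.py 465 146 40 -5
```

```text
t 32.50 tcp [465.  146.4  44.6] psi -5.00 turn -0.00 | after turn dx 0.1 dy 0.4 dz 4.6 | F [ 0.2 -0.6 -2.9] gap 0.0399 grip 50.6 tilt [0.0003 0.0001]
```

```bash
python3 -m crank '[[[0,0,0.002,0,0,0,0.03],[0,0,0.0015,0,0,0,0.03],[0,0,0.001,0,0,0,0.03],[0,0,0,0,0,0,0.03],[0,0,0,0,0,0,0.03]]]' >/dev/null
python3 to.py 465 146 40 -5
```

```text
t 32.92 tcp [465.  146.4  40.2] psi -4.99 turn 0.01 | after turn dx 0.0 dy 0.4 dz 0.2 | F [-0.4 -0.5  0.6] gap 0.0392 grip 50.7 tilt [ 0.0004 -0.    ]
```

```bash
python3 -m crank '[[[0,0,0.0007,0,0,0,0.03],[0,0,0,0,0,0,0.03]]]' >/dev/null
python3 to.py 465 146 40 -5
python3 -m crank '[[[0,0,0,0,0,0,0.06],[0,0,0,0,0,0,0.065],[0,0,0,0,0,0,0.065],[0,0,0,0,0,0,0.065],[0,0,-0.005,0,0,0,0.065]]]' >/dev/null
python3 -m crank '[[[0,0,-0.015,0,0,0,0.065],[0,0,-0.025,0,0,0,0.065],[0,0,-0.03,0,0,0,0.065],[0,0,-0.03,0,0,0,0.065],[0,0,-0.03,0,0,0,0.065]]]' >/dev/null
python3 -m crank '[[[0,0.01,-0.01,0,0,0,0.065],[0,0.03,0,0,0,0,0.065],[0,0.035,0,0,0,0,0.065],[0,0.035,0,0,0,0,0.065],[0,0.035,0,0,0,0,0.065]]]' >/dev/null
python3 -m crank '[[[0,0.035,0,0,0,0,0.065],[0,0.035,0,0,0,0,0.065],[0,0.02,0,0,0,0,0.065],[0,0,0,0,0,0,0.065],[0,0,0,0,0,0,0.065]]]' >/dev/null
python3 to.py 465 146 40 -5
python3 - <<'E'
from h import *
t=get_image("top");s=get_image("side")
for nm,C in(("top",cloud(t)),("side",cloud(s))):
  for k,(x,y,r,a,b) in dict(cap=(.465,.146,.03,.088,.12),dish=(.559,.258,.034,.024,.033),ring=(.476,.265,.03,.019,.027),box=(.547,.139,.05,.036,.05),bdish=(.555,-.12,.04,.01,.03),media=(.678,-.122,.03,.095,.13)).items():
    m=(np.hypot(C[...,0]-x,C[...,1]-y)<r)&(C[...,2]>a)&(C[...,2]<b);q=(C[m][:,:2]*1000).astype(np.float32)
    if len(q)<5: print(nm,k,len(q));continue
    mr=cv2.minAreaRect(q);print(nm,k,np.round(mr[0]),np.round(mr[1]),"%.0f z %.1f"%(mr[2],np.median(C[m][:,2])*1e3))
cv2.imwrite("pics/fin.png",np.vstack([cv2.resize(s["image"][130:210,240:340,::-1],None,fx=4,fy=3.7,interpolation=2),cv2.resize(t["image"][170:280,150:260,::-1],(400,300),interpolation=2)]))
E
```

```text
t 33.08 tcp [465.2 146.4  40.1] psi -4.99 turn 0.01 | after turn dx -0.2 dy 0.4 dz 0.1 | F [-2.3 -1.3  5.4] gap 0.0395 grip 51.4 tilt [ 0.0001 -0.0001]
t 34.75 tcp [443.7 -88.6 183.7] psi -5.15 turn -0.15 | after turn dx 0.8 dy -235.6 dz 143.7 | F [-0.8  0.4  0.4] gap 0.0655 grip 0.0 tilt [-0.0009  0.0007]
top cap [467. 147.] [26. 27.] 1 z 98.6
top dish [558. 260.] [57. 57.] 46 z 28.4
top ring [477. 265.] [49. 50.] 90 z 24.6
top box [530. 141.] [85. 64.] 85 z 41.2
top bdish [ 555. -120.] [56. 57.] 1 z 16.0
top media [ 678. -121.] [26. 26.] 48 z 105.5
side cap [465. 142.] [25. 25.] 2 z 95.6
side dish [558. 257.] [53. 59.] 2 z 27.5
side ring [491. 266.] [19. 49.] 3 z 24.0
side box [547. 139.] [92. 29.] 85 z 40.3
side bdish [ 554. -123.] [60. 54.] 88 z 15.3
side media [ 677. -125.] [28. 26.] 84 z 103.6
```

View pics/fin.png

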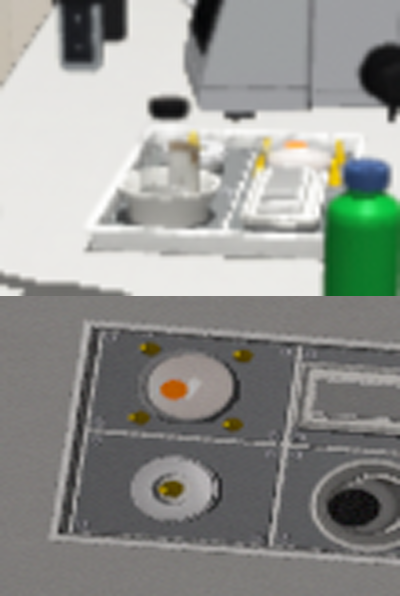

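The picture shows the bottle upright in the cup, with the dish (193,388), ring (176,488) and box (355,395) all in their nests. The measured heights match full depth, and the look-alikes have not moved. I hand it in.

```bash
python3 -m crank '[[[0,0,0,0,0,0,0.065],[0,0,0,0,0,0,0.065],[0,0,0,0,0,0,0.065]]]' >/dev/null; python3 -c "
from plant import *
print(finish_job())"
```

```text
the job is handed in; nothing more can be done
None
```

The job is handed in at about 35 s: the final camera check showed the dish, ring, box and oil bottle seated in their nests, and the blue-dot dish and blue-capped bottle where they stood; no verdict came back.

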